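Nest the filter cups and hold the cover over its screw holes

ROBOT

A 7-joint arm with a two-finger parallel gripper is mounted at the origin on a cart in front of the work surface, level with it; the furniture and walls round the work are solid. World frame = base frame: x ahead of the robot, y to its left, z up, the work surface at z = 0. Lengths are in m, angles in rad, forces in N, time in s.
With the tool pointing down it reaches from about 0.4 to 0.85 m from the base axis. Payload 10.4 kg.
Tool frame: the origin (TCP) lies on the centre line of the jaws, within the pads' length; the fingertips stand 11 mm ahead of it and the grasp point (between the pads) lies 8 mm behind it (tip_reach is the distance from the TCP to the fingertips, in m); z points along the fingers, y is the line along which they close (so a half turn about z gives the same grasp; the last joint's range is limited). The gripper opens to 85 mm and grips with 20 to 120 N. Pads are 22 mm wide; open, the fingers measure 114 mm over their backs; the gripper's body (76 mm by 85 mm) begins 54 mm behind the grasp point. The pads swing forward as they close: fully open they stand 13 mm farther back than shut.
Start: joints at [1.237, 0.332, -0.065, 1.46, 0.022, 1.35, -0.088], TCP at [0.191, -0.595, 0.242] pointing down, gripper open.
Joint ranges: [-2.6, 2.6], [-0.5, 2.12], [-1.47, 1.34], [0.16, 2.42], [-1.27, 4.41], [0.06, 2.06], [-2.6, 2.6]. Speed limits (rad/s): [2.22, 2.22, 2.79, 2.79, 3.14, 3.14, 3.14].

INTERFACE

Orientations are given as a unit quaternion [x, y, z, w].
In Python, from workcell import get_obs, camera, hand_in, tip_reach gives the robot as it stands. The module is installed in compiled form; this text tells all that it offers.
- The arm moves only by the tool move_arm, never from a script. Its argument "plan" is a list of rows, each an object with "delta_pos": the shift along the tool's x, y, z in a scale on which 1.0 is 800 mm, a list of three; "turn": the turn, a rotation vector about the tool's x, y, z in normalised numbers (1 is pi rad), a list of three; "fingers": the closure, from 0 (fully open) to 1 (shut). A call has 1 to 12 rows; each row is the pose to reach, as a shift and turn from the pose commanded when the call began, along the tool's axes at that moment; what a row does not reach only later rows make up. A row lasts 1/8 s, in which the tool goes at most 62.5 mm and 10.7 degrees, less where a joint would pass 70% of its speed; a pose out of reach is approached as far as the arm can. Shift and turn numbers lie between -1 and 1, and a call with a number outside is refused. A call with a gripper value outside its range is refused whole. The fingers move at their own pace and stop on an object; "force" is the grip in N (left out, the last holds). Time passes only in rows, so rows that repeat a pose let the fingers close. It gives the time, the measured TCP pose, the force, the opening and the grip force at its end, in the units of the state.
- get_obs(): the state, without advancing time (a new reading comes with each control period).
- camera(name): name is "scene" or "top"; returns a dict with "color" (384x512x3 uint8, red, green, blue), "range_z" (384x512 float32, m along the optical axis (not along the pixel's ray), 0 where there is no reading), "fx", "fy", "cx", "cy" (pixels), "k1" (the pictures are not rectified: a ray, as slopes to the right and down, at radius r is drawn at 1 + k1 r^2 times it, then the intrinsics apply), "R" (3x3) and "t" (3): a world point X has camera coordinates R X + t. Camera axes: x right, y down, z forward; pixel columns grow to the right and rows downward; lengths in m; the calibration is good to about 2 mm. A picture is of the moment at which its call begins.
- hand_in(): hands the job in; it is judged then, once.
The state is a dict: "clock": time; "joint_pos": joint angles; "joint_velocities": joint speeds; "tau": joint torques, N m; "position": TCP position; "ee_rot": TCP orientation; "ft_force": force on the tool from outside, world axes, zero at the start; "torque": the same for the moment, N m; "grip_width": opening from 0.0 (shut) to 1.0 (fully open); "grasp_force": force on a finger pad.
Only numpy, scipy, OpenCV 4.12 (cv2) and the standard library are available. Lean on these libraries where they do the work, as an engineer would, in place of code of your own. Each camera call takes 0.05 s, during which the arm holds its last target. There are 200 camera calls.

TASK

Put the fume filter together: stand the bigger strainer cup in the well of the grey housing, let go of it, and then stand the smaller cup inside the bigger one. Then take the cover by its grip bar, hood up, and hold it level and still about 15 mm above the housing, over the cups and touching neither housing nor cups, with its four holes lined up over the four threaded holes (either way round), ready for screws. Finish while still holding the cover there; leave the tape, the screwdriver and the spanner where they lie.

Things in the scene. Friction and masses are not known exactly. Their poses are not given: they have to be found in the camera images.
- housing: Grey block fixed to the bench, 150 (x) x 110 (y) x 45 mm high. In its top: a round well in the middle, 70 mm across, 30 mm deep (floor 15 mm above the bench), and four threaded holes of 8 mm at x +-64, y +-44 mm. A dark outlet pipe (34 mm across) sticks out 25 mm from its +x end, below the top. Origin: centre of the underside; z up. Yaw varies by up to 0.5 rad
- well_floor (a point): Centre of the floor of the housing's well, 15 mm above the bench, 30 mm below the housing's top face; axes as the housing's
- housing_top (a point): Centre of the housing's top face (45 mm above the bench, over the middle of the well); axes as the housing's
- cup_big: Bigger, lower steel strainer cup, upright, open at the top: 60 mm outside (foot tapers to 52 mm over the lowest 8 mm), 52 mm tall, wall and floor 4 mm, about 0.09 kg. Has 5 mm to spare all round in the well and stands 22 mm above the housing's top there: hold it across the outside by its top 15 mm. Origin: centre of the underside; z to the mouth
- cup_small: Smaller, taller steel strainer cup, upright, open at the top: 41 mm outside (foot tapers to 34 mm over the lowest 8 mm), 68 mm tall, wall and floor 4 mm, about 0.07 kg. On the floor of the big cup (mouth 52 mm inside) its rim is 20 mm above the big cup's: hold it across the outside by its top 15 mm. Origin: centre of the underside; z to the mouth
- cover: Aluminium cover, hood up, about 0.4 kg: flange 150 (x) x 110 (y) x 6 mm with four 10 mm holes at x +-64, y +-44; hollow hood 92 x 84 mm, roof 56 mm above the underside (inside 84 x 76, 52 deep; nested cups stand 42 above the housing); on the roof a grip bar 60 long (x), 14 thick (y), top at 82 mm. Origin: centre of the underside, z up. Half a turn about z is the same. Yaw within 0.5 rad
- cover_hole0 (a point): Centre of a through hole of the cover, at the flange's underside, at x +64, y +44 mm of the cover
- housing_hole0 (a point): Mouth of a threaded hole in the housing's top face, at x +64, y +44 mm of the housing
- cover_hole1 (a point): Centre of a through hole of the cover, at the flange's underside, at x +64, y -44 mm of the cover
- housing_hole1 (a point): Mouth of a threaded hole in the housing's top face, at x +64, y -44 mm of the housing
- cover_hole2 (a point): Centre of a through hole of the cover, at the flange's underside, at x -64, y -44 mm of the cover
- housing_hole2 (a point): Mouth of a threaded hole in the housing's top face, at x -64, y -44 mm of the housing
- cover_hole3 (a point): Centre of a through hole of the cover, at the flange's underside, at x -64, y +44 mm of the cover
- housing_hole3 (a point): Mouth of a threaded hole in the housing's top face, at x -64, y +44 mm of the housing
- tape: Bystander: roll of black tape, 59 mm across, 19 mm high, flat on the bench
- driver: Bystander: screwdriver with a red handle, 208 mm long, 24 mm thick, lying on the bench beyond the cover
- spanner: Bystander: steel spanner, 156 mm long, 8 mm thick, lying on the bench to the left
Things that resemble listed ones, but are neither listed nor needed, are in the scene too. What is shaped like the cup_small but yellow is not meant. What is shaped like the cup_big but turquoise is not meant.

How it is judged:
On the way, in this order (a step that is already met when the one before it is completed fails the run):
1. the bigger cup stands upright on the floor of the housing's well, let go (horizontal distance between cup_big and well_floor below 0.009 m and z of cup_big in the frame of well_floor between -0.004 and 0.004 m and angle between cup_big's own z axis and vertical below 0.1 rad and contact force between the fingers and cup_big below 0.05 N), for 0.2 s.
2. the smaller cup stands upright on the floor of the bigger cup, let go (all of step 1 and horizontal distance between cup_small and cup_big below 0.012 m and z of cup_small in the frame of cup_big between 0.001 and 0.008 m and angle between cup_small's own z axis and vertical below 0.1 rad and contact force between the fingers and cup_small below 0.05 N), for 0.2 s.
At the end, for the whole second after the job is handed in: Cups let go, upright, bigger on the well floor (4 mm, 9 mm of centre), smaller on its floor (8 mm, 12 mm of centre); cover held still, level to 0.08 rad, 5 to 30 mm above the housing, each hole within 5 mm of a threaded hole (either way round), touching neither housing nor cups (all of step 2 and ((horizontal distance between cover_hole0 and housing_hole0 below 0.005 m and horizontal distance between cover_hole1 and housing_hole1 below 0.005 m and horizontal distance between cover_hole2 and housing_hole2 below 0.005 m and horizontal distance between cover_hole3 and housing_hole3 below 0.005 m) or (horizontal distance between cover_hole0 and housing_hole2 below 0.005 m and horizontal distance between cover_hole1 and housing_hole3 below 0.005 m and horizontal distance between cover_hole2 and housing_hole0 below 0.005 m and horizontal distance between cover_hole3 and housing_hole1 below 0.005 m)) and z of cover in the frame of housing_top between 0.005 and 0.03 m and angle between cover's own z axis and vertical below 0.08 rad and linear speed of cover below 0.02 m/s and contact force between the fingers and cover above 1 N and contact force between cover and housing below 0.05 N and contact force between cover and cup_big below 0.05 N and contact force between cover and cup_small below 0.05 N); the arm keeps its last pose, push and grip.
It fails at once if the tape is shifted by more than 30 mm (distance of tape from where it was at the start of the episode above 0.03 m).
It fails at once if the screwdriver is shifted by more than 30 mm (distance of driver from where it was at the start of the episode above 0.03 m).
It fails at once if the spanner is shifted by more than 30 mm (distance of spanner from where it was at the start of the episode above 0.03 m).
It also fails if it takes over 72 s, if anything falls off the work surface, if the arm or the gripper's body presses on something with over 40 N, if the wrist force passes 120 N, or if a joint passes its speed limit or range.

## Working session

There is one attempt and no reset: what is moved stays moved. The work goes in short steps, Python scripts to look and compute and a tool call to move; the robot and the scene stay as the last step left them, time stands still between calls to the robot, and variables do not carry over. Pictures are saved under pics/ and viewed, at most 10 in all, crops included, and the job is handed in when it is done.

Besides the shell and the picture viewer there is one more tool, called after "Request:" as name([rows], argument=value, ...), one row to a line, values as JSON. move_arm: Moves the arm, as the interface text tells. Its arguments: {"type":"object","properties":{"plan":{"type":"array","items":{"type":"object","properties":{"delta_pos":{"type":"array","items":{"type":"number"}},"turn":{"type":"array","items":{"type":"number"}},"fingers":{"type":"number"}}}},"force":{"type":"number"}},"required":["plan"]}

```bash
mkdir -p pics; python3 - <<'E'
from workcell import *
import cv2,numpy as np
o=get_obs();print({k:np.round(v,3) for k,v in o.items()},tip_reach)
ims=[]
for n in("scene","top"):
    c=camera(n);np.savez(n+"0.npz",**c)
    print(n,c["fx"],c["fy"],c["cx"],c["cy"],c["k1"],c["R"].round(3).tolist(),c["t"])
    cv2.imwrite(f"pics/{n}0.png",c["color"][:,:,::-1])
E
```

```text
{'clock': np.float64(0.0), 'joint_pos': array([ 1.237,  0.333, -0.065,  1.461,  0.022,  1.35 , -0.088]), 'joint_velocities': array([ 0.001,  0.001,  0.001, -0.   ,  0.   ,  0.001, -0.   ]), 'tau': array([-0.0000e+00, -6.2544e+01,  4.9000e-02, -3.9161e+01,  1.6000e-02,
        1.0000e-02,  0.0000e+00]), 'position': array([ 0.191, -0.595,  0.242]), 'ee_rot': array([ 0.988,  0.155, -0.   , -0.001]), 'ft_force': array([-0.152,  0.016, -0.18 ]), 'torque': array([ 0.009, -0.01 , -0.013]), 'grasp_force': np.float64(0.0), 'grip_width': np.float64(0.999)} 0.011
scene 412.28514946416834 412.28514946416834 255.0128986172737 187.61091856185473 -0.08917235573984851 [[-0.545, -0.839, 0.019], [-0.491, 0.301, -0.817], [0.68, -0.454, -0.576]] [0.32536782 0.28863827 0.93739521]
top 428.9485186970628 428.9485186970628 259.49511525629765 190.83103812919038 -0.043571330261678066 [[0.03, -0.999, 0.023], [-0.992, -0.033, -0.12], [0.121, -0.02, -0.992]] [-0.00302628  0.5418273   1.53671033]
```

View pics/scene0.png

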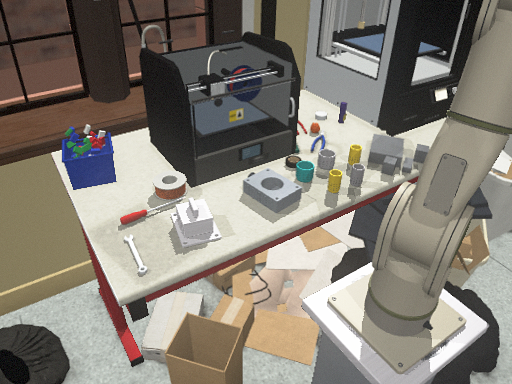

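View pics/top0.png

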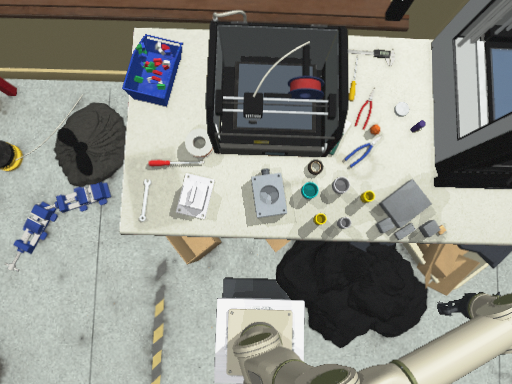

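The steel big-cup candidates in the top view are grey (340,185) and turquoise (309,190). The small-cup candidates are grey (344,223) and yellow (320,218) and (368,196). The grey pair fits the description, because the text excludes turquoise and yellow. I'll confirm in one enlarged crop and measure from both views.

```bash
cat > h.py <<'E'
import numpy as np,cv2
from workcell import *
def cloud(c):
    d=c["range_z"];v,u=np.mgrid[:384,:512].astype(np.float32)
    K=np.array([[c["fx"],0,c["cx"]],[0,c["fy"],c["cy"]],[0,0,1.]])
    n=cv2.undistortPoints(np.stack([u.ravel(),v.ravel()],1)[:,None].astype(np.float64),K,np.array([float(c["k1"]),0,0,0]))[:,0]
    P=np.c_[n,np.ones(len(n))]*d.reshape(-1,1)
    W=(P-c["t"])@c["R"]
    W[d.ravel()<=0]=np.nan
    return W.reshape(384,512,3)
def circ(p):
    A=np.c_[2*p[:,:2],np.ones(len(p))];s=np.linalg.lstsq(A,(p[:,:2]**2).sum(1),rcond=None)[0]
    return s[0],s[1],np.sqrt(s[2]+s[0]**2+s[1]**2)
E
python3 - <<'E'
from h import *
S=dict(np.load("scene0.npz"));T=dict(np.load("top0.npz"))
WS=cloud(S);WT=cloud(T)
np.set_printoptions(precision=4,suppress=True)
def near(W,xy,r,zlo,zhi):
    q=W.reshape(-1,3);m=(np.hypot(q[:,0]-xy[0],q[:,1]-xy[1])<r)&(q[:,2]>zlo)&(q[:,2]<zhi);return q[m]
print("bench z",[np.nanmedian(W[v,u,2]) for W,u,v in((WT,230,170),(WT,230,215),(WT,330,205),(WS,240,180))])
for n,(ut,vt) in dict(big=(340,185),turq=(309,190),small=(344,223),y1=(320,218),y2=(368,196),housing=(268,195),cover=(196,197),tape=(198,142)).items():
    c=np.nanmedian(WT[vt-1:vt+2,ut-1:ut+2].reshape(-1,3),0)
    print(n,c)
    for nm,W in(("T",WT),("S",WS)):
        q=near(W,c,0.05 if n in("big","small","turq","y1","y2") else .1,0.01,.2)
        if len(q)>5:
            zt=np.percentile(q[:,2],95);r=q[q[:,2]>zt-.006]
            print("  ",nm,len(q),"ztop",zt,np.percentile(q[:,2],99),"rim circ",np.array(circ(r)),"ext",q.min(0),q.max(0))
a=cv2.resize(T["color"][150:240,285:405,::-1],None,fx=5,fy=5,interpolation=cv2.INTER_CUBIC)
b=cv2.resize(T["color"][155:235,165:300,::-1],None,fx=5,fy=5,interpolation=cv2.INTER_CUBIC)
cv2.imwrite("pics/cropA.png",a);cv2.imwrite("pics/cropB.png",b)
E
```

```text
bench z [np.float64(-0.0033097326078724153), np.float64(-0.004670145305638045), np.float64(-0.003950198438201436), np.float64(-0.0009812681857001163)]
big [ 0.5781 -0.2893  0.0018]
   T 136 ztop 0.056661814578594934 0.05732641547865168 rim circ [ 0.5744 -0.2833  0.0275] ext [ 0.5446 -0.339   0.01  ] [ 0.6042 -0.2547  0.0575]
   S 295 ztop 0.05324477638030322 0.054927453954157844 rim circ [ 0.5742 -0.2787  0.0283] ext [ 0.5424 -0.311   0.0105] [ 0.6047 -0.2479  0.0556]
turq [ 0.555  -0.1714  0.0036]
   T 117 ztop 0.05552084186425321 0.057658771841532015 rim circ [ 0.5512 -0.1681  0.0276] ext [ 0.5221 -0.1985  0.0103] [ 0.578  -0.1332  0.0578]
   S 324 ztop 0.05274537791777021 0.05410902596915348 rim circ [ 0.5513 -0.1639  0.0279] ext [ 0.5197 -0.1958  0.0102] [ 0.5826 -0.1334  0.0554]
small [ 0.4351 -0.3037  0.0058]
   T 103 ztop 0.07014563380915598 0.07338162104692993 rim circ [ 0.4358 -0.2949  0.0184] ext [ 0.4154 -0.3149  0.0103] [ 0.4547 -0.2741  0.0734]
   S 259 ztop 0.06938291152704501 0.07116301305613702 rim circ [ 0.4356 -0.2907  0.019 ] ext [ 0.4141 -0.3129  0.0104] [ 0.4586 
[... 878 characters left out ...]
795774 rim circ [ 0.5273 -0.0161  0.06  ] ext [ 0.444  -0.0834  0.01  ] [0.6259 0.0509 0.0498]
cover [0.5093 0.242  0.0551]
   T 696 ztop 0.08066989789233744 0.08453201778074515 rim circ [0.5199 0.2523 0.0177] ext [0.4433 0.1875 0.01  ] [0.5926 0.3131 0.0901]
   S 1092 ztop 0.08091616882943332 0.08297282700922304 rim circ [0.5172 0.254  0.019 ] ext [0.4655 0.2062 0.0101] [0.5802 0.3064 0.0861]
tape [ 0.7243  0.2519 -0.0014]
   T 704 ztop 0.16035719259005307 0.19507194254240307 rim circ [0.7217 0.1931 0.0415] ext [0.6418 0.1519 0.01  ] [0.7763 0.3207 0.1989]
   S 1894 ztop 0.18572699616273375 0.19738349974829605 rim circ [0.738  0.1352 0.0667] ext [0.6371 0.1603 0.01  ] [0.8041 0.3117 0.1997]
```

View pics/cropA.png

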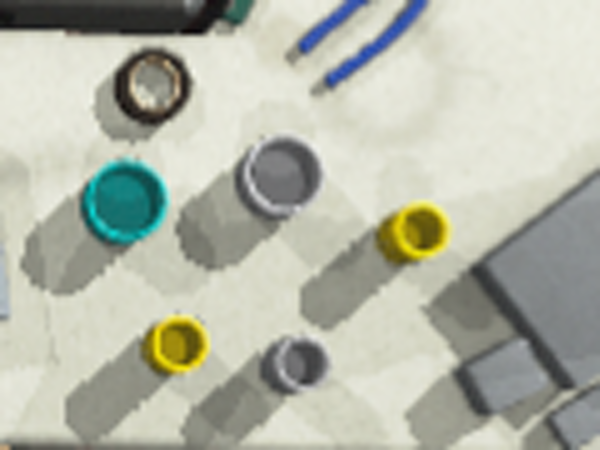

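View pics/cropB.png

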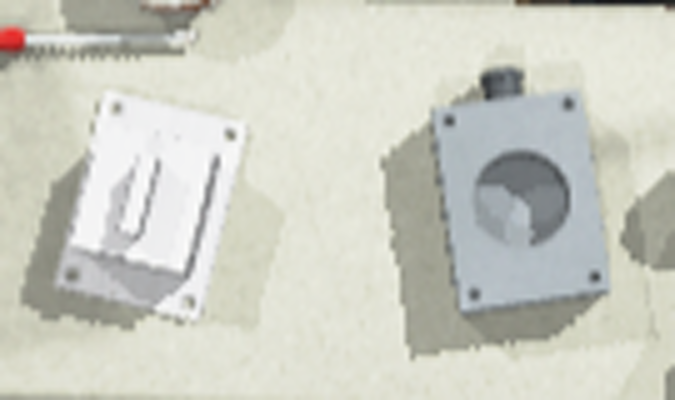

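The top crop confirms it: the grey big cup is at (340,185), the grey small cup at (344,223), and the turquoise and yellow look-alikes are beside them. The black tape is at (316,167). Crop B shows the housing (outlet up) and the cover with four dark holes each. I'll refine those hole positions from both views.

```bash
cat >> h.py <<'E'
def KD(c): return np.array([[c["fx"],0,c["cx"]],[0,c["fy"],c["cy"]],[0,0,1.]]),np.array([float(c["k1"]),0,0,0])
def proj(c,X):
    K,D=KD(c);return cv2.projectPoints(np.atleast_2d(X).astype(float),cv2.Rodrigues(np.array(c["R"]))[0],np.array(c["t"]).astype(float),K,D)[0][:,0]
def rayz(c,uv,z):
    K,D=KD(c);n=cv2.undistortPoints(np.atleast_2d(uv).astype(float)[:,None],K,D)[:,0]
    d=np.c_[n,np.ones(len(n))]@c["R"];o=-np.array(c["t"])@c["R"]
    return o+d*((z-o[2])/d[:,2])[:,None]
def dark(c,uv,r=4):
    g=cv2.cvtColor(c["color"],cv2.COLOR_RGB2GRAY).astype(float);out=[]
    for u,v in np.atleast_2d(uv):
        for _ in range(3):
            a,b=int(round(u)),int(round(v));p=g[b-r:b+r+1,a-r:a+r+1]
            w=np.clip(np.median(p)-12-p,0,None);yy,xx=np.mgrid[b-r:b+r+1,a-r:a+r+1]
            w=w*((xx-u)**2+(yy-v)**2<(r+.5)**2)
            if w.sum()<20:break
            u,v=(w*xx).sum()/w.sum(),(w*yy).sum()/w.sum()
        out.append((u,v))
    return np.array(out)
H=np.array([[64,44],[64,-44],[-64,-44],[-64,44]])/1000
def fit2(P):  # rigid 2D fit of hole pattern
    c=P.mean(0);Q=P-c;a=np.arctan2((H[:,0]*Q[:,1]-H[:,1]*Q[:,0]).sum(),(H*Q).sum())
    R=np.array([[np.cos(a),-np.sin(a)],[np.sin(a),np.cos(a)]]);return c,a,(Q-H@R.T)
E
python3 - <<'E'
from h import *
np.set_printoptions(precision=4,suppress=True)
S=dict(np.load("scene0.npz"));T=dict(np.load("top0.npz"))
o=np.array([165,155])
hp=np.array([(449,120),(569,103),(595,277),(475,294)])/5+o-.4
cp=np.array([(117,107),(230,134),(190,301),(72,275)])/5+o-.4
for n,p,z in(("housing",hp,.045),("cover",cp,.006)):
    pt=dark(T,p,3);Wt=rayz(T,pt,z);c,a,e=fit2(Wt[:,:2]);print(n,"T",pt.ravel(),c,a,"res mm",(e*1e3).ravel())
    R=np.array([[np.cos(a),-np.sin(a)],[np.sin(a),np.cos(a)]]);g=H@R.T+c
    ps=proj(S,np.c_[g,np.full(4,z)]);q=dark(S,ps,4);Ws=rayz(S,q,z);c2,a2,e2=fit2(Ws[:,:2]);print("  S pred",ps.ravel(),"got",q.ravel(),c2,a2,(e2*1e3).ravel())
W=cloud(T)
q=W.reshape(-1,3);m=(q[:,2]>.1)&(q[:,1]>-.2)&(q[:,1]<.3)&(q[:,0]>.4)&(q[:,0]<.9)
print("printer min x",np.percentile(q[m][:,0],[0,1,5]),q[m][:,1].min(),q[m][:,1].max())
big=cv2.resize(S["color"][160:250,160:310,::-1],None,fx=5,fy=5,interpolation=cv2.INTER_CUBIC);cv2.imwrite("pics/cropS.png",big)
E
```

```text
housing T [253.7921 178.8708 278.1637 175.3216 283.4071 211.669  259.8028 215.375 ] [ 0.5253 -0.0198] 0.18126040429751375 res mm [ 3.0456  1.4734  3.2747 -0.4557 -3.0461  0.3248 -3.2742 -1.3425]
  S pred [248.9148 180.3687 268.8104 170.2376 298.2379 187.0948 278.3577 198.5478] got [246.1836 184.672  267.3852 169.7008 298.4407 191.5838 279.1016 200.8773] [ 0.5153 -0.0096] 0.197801434780349 [-4.6585  8.6968 14.5654 -9.2429 -9.9867  4.7707  0.0798 -4.2246]
cover T [187.978  176.0837 211.2251 181.5292 203.1651 215.25   178.6027 211.1507] [0.518  0.2511] -0.18835071515473 res mm [ 2.2812 -0.5789  1.1626 -1.5451  0.4281 -1.3088 -3.8719  3.4328]
  S pred [175.9905 214.5996 204.7889 208.0706 218.0446 234.7379 187.0531 242.4508] got [177.0039 215.5692 208.7297 207.5135 216.633  238.0696 186.8082 246.4247] [0.5097 0.2524] -0.24079845120998608 [ 1.0602  1.8062  7.5042 -9.8394 -0.1092  4.8285 -8.4552  3.2046]
printer min x [0.6602 0.6781 0.6821] -0.19993885304446113 0.18865436050617504
```

View pics/cropS.png

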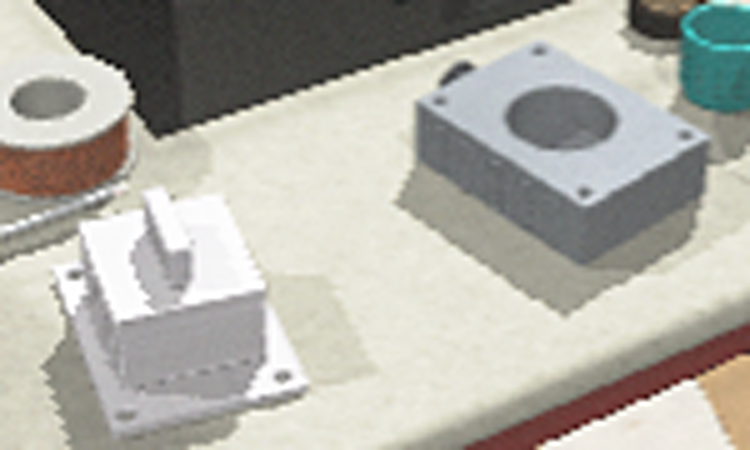

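The rows are not in the units I measure in: shifts go in shares of 800 mm and turns go in shares of pi rad. I convert before sending: 0.06 m / 0.8 = 0.075.

Request:
move_arm([
  {"delta_pos":[0.075,0,0],"turn":[0,0,0],"fingers":0},
])

```text
clock: 0.22
position: [0.2433, -0.5788, 0.2419]
ee_rot: [0.989, 0.15, -0.002, 0.0]
ft_force: [0.7, -0.6, 0.6]
grip_width: 0.999
grasp_force: 0.0
```

The scene crop shows housing holes at crop pixels (441,101), (540,49), (685,134) and (585,192). Cover holes are at (75,274), (283,377) and (125,415), with the fourth hidden. The hand-read pixels match the known hole spacing better than the dark-blob centroids did, so I'll use them.

```bash
python3 - <<'E'
from h import *
np.set_printoptions(precision=4,suppress=True)
S=dict(np.load("scene0.npz"));T=dict(np.load("top0.npz"))
o=np.array([165,155]);o2=np.array([160,160])
D={"housing":(.045,[(449,120),(569,103),(595,277),(475,294)],[(441,101),(540,49),(685,134),(585,192)],range(4)),
"cover":(.006,[(117,107),(230,134),(190,301),(72,275)],[(75,274),None,(283,377),(125,415)],[0,2,3])}
for n,(z,a,b,ix) in D.items():
    P=rayz(T,np.array(a)/5+o-.4,z)[:,:2];c,y,e=fit2(P);print(n,"T",c,y,(e*1e3).ravel())
    for i in ix:
        # triangulate height too
        pt=np.array(a[i])/5+o-.4;ps=np.array(b[i])/5+o2-.4
        zs=np.linspace(-.02,.08,101);d=[np.linalg.norm(rayz(T,pt,k)-rayz(S,ps,k)) for k in zs];k=np.argmin(d)
        print("   S-T mm",(rayz(S,ps,z)-rayz(T,pt,z))[0,:2]*1e3,"tri z",zs[k],"gap",min(d)*1e3)
    # bar top z .082
E
```

```text
housing T [ 0.5289 -0.0205] 0.17491857385912576 [ 0.0905  0.3032  0.2766 -0.1986 -0.3135  0.0802 -0.0536 -0.1848]
   S-T mm [0.3904 1.9931] tri z 0.044 gap 1.9139390063981734
   S-T mm [2.4632 1.8192] tri z 0.046 gap 2.99393391108716
   S-T mm [2.5823 2.2554] tri z 0.045 gap 3.428546014220593
   S-T mm [1.103  3.2486] tri z 0.044 gap 3.2288543552432247
cover T [0.5201 0.2519] -0.19755995743279786 [ 0.2911 -0.806   0.0579  0.4833  0.2812 -0.6265 -0.6302  0.9492]
   S-T mm [0.3936 3.7486] tri z 0.005000000000000001 gap 3.481124125574083
   S-T mm [-0.2995  4.0131] tri z 0.004 gap 3.198746155977885
   S-T mm [1.0238 3.6402] tri z 0.005000000000000001 gap 3.6626388346967387
```

Scaled: 0.401 m / 0.8 = 0.5013, -0.182 m / 0.8 = -0.2275, -0.8 rad / 3.1416 = -0.2546.

Request:
move_arm([
  {"delta_pos":[0.5013,-0.2275,0],"turn":[0,0,-0.2546],"fingers":0},
  {"delta_pos":[0.5013,-0.2275,0],"turn":[0,0,-0.2546],"fingers":0},
  {"delta_pos":[0.5013,-0.2275,0],"turn":[0,0,-0.2546],"fingers":0},
  {"delta_pos":[0.5013,-0.2275,0],"turn":[0,0,-0.2546],"fingers":0},
  {"delta_pos":[0.5013,-0.2275,0],"turn":[0,0,-0.2546],"fingers":0},
  {"delta_pos":[0.5013,-0.2275,0],"turn":[0,0,-0.2546],"fingers":0},
  {"delta_pos":[0.5013,-0.2275,0],"turn":[0,0,-0.2546],"fingers":0},
  {"delta_pos":[0.5013,-0.2275,0.15],"turn":[0,0,-0.2546],"fingers":0},
  {"delta_pos":[0.5013,-0.2275,0.15],"turn":[0,0,-0.2546],"fingers":0},
  {"delta_pos":[0.5013,-0.2275,0.15],"turn":[0,0,-0.2546],"fingers":0},
  {"delta_pos":[0.5013,-0.2275,0.15],"turn":[0,0,-0.2546],"fingers":0},
])

```text
clock: 1.6
position: [0.5754, -0.2813, 0.1247]
ee_rot: [0.85, 0.527, 0.001, 0.001]
ft_force: [0.9, -0.1, 0.7]
grip_width: 1.001
grasp_force: 0.0
```

```bash
cat >> h.py <<'E'
from scipy.spatial.transform import Rotation as Ro
def calc(t,psi,o=None):
    """tool-frame shift+turn from measured pose to target pos t, tool-x yaw psi, tool down"""
    o=o or get_obs();R=Ro.from_quat(o["ee_rot"]);Rt=Ro.from_euler("z",psi)*Ro.from_euler("x",np.pi)
    x=R.as_matrix()[:,0];print("psi",np.arctan2(x[1],x[0]).round(4),"pos",o["position"].round(4),"d",R.inv().apply(np.array(t)-o["position"]).round(4),"turn",(R.inv()*Rt).as_rotvec().round(4),"j7",o["joint_pos"][6].round(2),"clk",o["clock"])
E
python3 - <<'E'
from h import *
calc([.5743,-.281,.047],1.11)
for n in("scene","top"):
    c=camera(n);np.savez(n+"1.npz",**c)
    o=get_obs();uv=proj(c,o["position"])[0];print(n,uv)
    u,v=int(uv[0]),int(uv[1]);im=c["color"][v-40:v+40,u-40:u+40,::-1];cv2.imwrite(f"{n}1.png",cv2.resize(im,(400,400),interpolation=cv2.INTER_CUBIC))
cv2.imwrite("pics/p1.png",np.hstack([cv2.imread("scene1.png"),cv2.imread("top1.png")]))
E
```

```text
psi 1.1105 pos [ 0.5754 -0.2813  0.1247] d [-0.0002 -0.0013  0.0777] turn [ 0.0024 -0.0001  0.0005] j7 -0.21 clk 1.6
scene [329.20759311 133.82175549]
top [345.50478948 180.64172097]
```

View pics/p1.png

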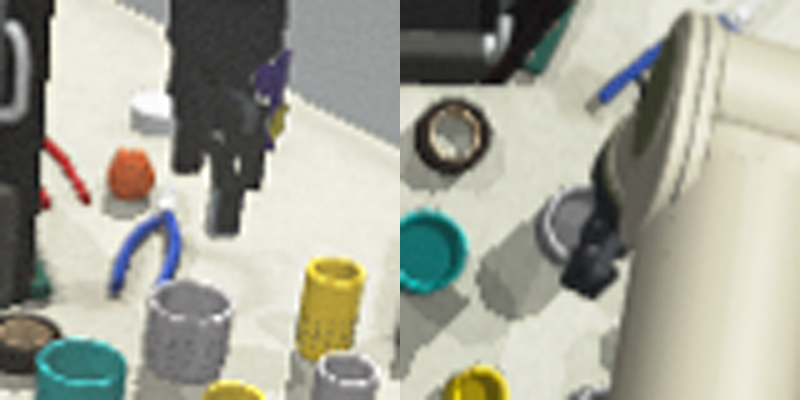

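The fingers straddle the grey big cup: the scene view shows the tips midway at the crop centre, which matches the projected TCP. Descending and gripping.

Scaled: 0.077 m / 0.8 = 0.0963, 0.04 m / 0.8 = 0.05.

Request:
move_arm([
  {"delta_pos":[0,-0.0013,0.05],"turn":[0,0,0],"fingers":0},
  {"delta_pos":[0,-0.0013,0.0813],"turn":[0,0,0],"fingers":0},
  {"delta_pos":[0,-0.0013,0.0963],"turn":[0,0,0],"fingers":0},
  {"delta_pos":[0,-0.0013,0.0963],"turn":[0,0,0],"fingers":0.2},
  {"delta_pos":[0,-0.0013,0.0963],"turn":[0,0,0],"fingers":0.5},
  {"delta_pos":[0,-0.0013,0.0963],"turn":[0,0,0],"fingers":0.5},
  {"delta_pos":[0,-0.0013,0.0963],"turn":[0,0,0],"fingers":0.5},
], force=30)

```text
clock: 2.58
position: [0.5747, -0.2809, 0.0474]
ee_rot: [0.85, 0.527, 0.001, 0.001]
ft_force: [-0.4, -0.1, 6.9]
grip_width: 0.676
grasp_force: 32.8
```

Request:
move_arm([
  {"delta_pos":[0,0,-0.0625],"turn":[0,0,0],"fingers":0.5},
  {"delta_pos":[0,0,-0.125],"turn":[0,0,0],"fingers":0.5},
  {"delta_pos":[0.0625,-0.0463,-0.125],"turn":[0,0,0],"fingers":0.5},
  {"delta_pos":[0.125,-0.0913,-0.125],"turn":[0,0,0],"fingers":0.5},
  {"delta_pos":[0.1875,-0.1375,-0.125],"turn":[0,0,0],"fingers":0.5},
  {"delta_pos":[0.25,-0.1825,-0.125],"turn":[0,0,0],"fingers":0.5},
  {"delta_pos":[0.2675,-0.1963,-0.1125],"turn":[0,0,0],"fingers":0.5},
  {"delta_pos":[0.2675,-0.1963,-0.0813],"turn":[0,0,0],"fingers":0.5},
  {"delta_pos":[0.2675,-0.1963,-0.0813],"turn":[0,0,0],"fingers":0.5},
])

```text
clock: 3.7
position: [0.5269, -0.0189, 0.1096]
ee_rot: [0.85, 0.527, -0.001, -0.0]
ft_force: [0.9, -0.4, -0.7]
grip_width: 0.678
grasp_force: 33.1
```

```bash
python3 - <<'E'
from h import *
calc([.5297,-.0193,.064],1.11);print(get_obs()["grip_width"])
c=camera("scene");np.savez("scene2.npz",**c);o=get_obs();uv=proj(c,o["position"]-[0,0,.04])[0]
u,v=map(int,uv);print(u,v);cv2.imwrite("pics/p2.png",cv2.resize(c["color"][v-50:v+40,u-60:u+60,::-1],None,fx=6,fy=6,interpolation=cv2.INTER_CUBIC))
# relative: cup-lower ellipse expected pixels
E
```

```text
psi 1.1112 pos [ 0.5269 -0.0189  0.1096] d [0.0009 0.0028 0.0456] turn [-0.0018  0.001   0.0012] j7 -0.64 clk 3.7
0.677506758931228
273 176
```

View pics/p2.png

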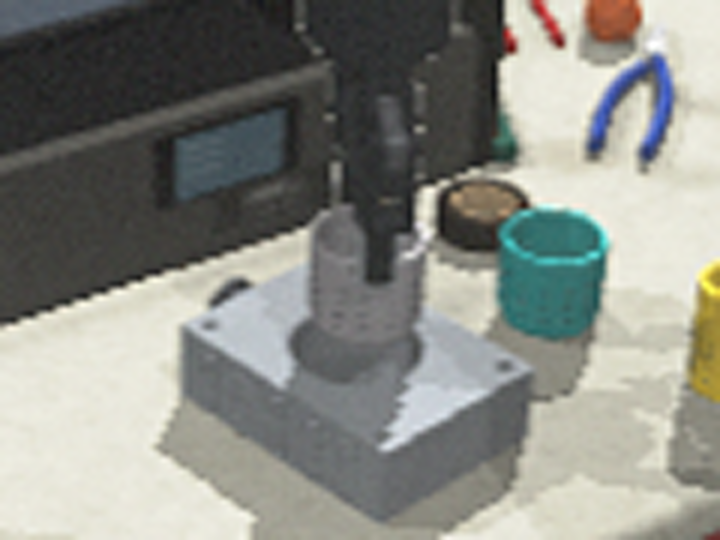

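```bash
python3 - <<'E'
from h import *
S=dict(np.load("scene2.npz"));th=np.linspace(0,6.283,200)
def ring(x,y,r,z): 
    p=proj(S,np.c_[x+r*np.cos(th),y+r*np.sin(th),np.full(200,z)]);q=(p-[213,126]+.4)*6;return q.min(0).round(1),q.max(0).round(1)
print("well",ring(.5305,-.0182,.035,.045))
for z in(.072,.08,.1126):print("cup@tcp",z,ring(.5269,-.0189,.03,z))
print("foot",ring(.5269,-.0189,.026,.0626))
E
```

```text
well (array([288.5, 307.1]), array([423.7, 383.8]))
cup@tcp 0.072 (array([304.8, 272.2]), array([422.2, 337.2]))
cup@tcp 0.08 (array([305.2, 259.2]), array([423.1, 324. ]))
cup@tcp 0.1126 (array([307.2, 205.4]), array([426.9, 269. ]))
foot (array([312. , 291.5]), array([413.4, 348.1]))
```

Scaled: 0.043 m / 0.8 = 0.0538, 0.001 m / 0.8 = 0.0013.

Request:
move_arm([
  {"delta_pos":[0.0038,0.0013,0],"turn":[0,0,0],"fingers":0.5},
  {"delta_pos":[0.0038,0.0013,0.0188],"turn":[0,0,0],"fingers":0.5},
  {"delta_pos":[0.0038,0.0013,0.035],"turn":[0,0,0],"fingers":0.5},
  {"delta_pos":[0.0038,0.0013,0.0475],"turn":[0,0,0],"fingers":0.5},
  {"delta_pos":[0.0038,0.0013,0.0538],"turn":[0,0,0],"fingers":0.5},
  {"delta_pos":[0.0038,0.0013,0.0538],"turn":[0,0,0],"fingers":0.5},
])

```text
clock: 4.5
position: [0.5299, -0.0166, 0.0669]
ee_rot: [0.85, 0.527, -0.0, -0.0]
ft_force: [0.1, 0.4, -0.1]
grip_width: 0.676
grasp_force: 33.1
```

Scaled: 0.0045 m / 0.8 = 0.0056, 0.0025 m / 0.8 = 0.0031.

Request:
move_arm([
  {"delta_pos":[0,0,0.0031],"turn":[0,0,0],"fingers":0.5},
  {"delta_pos":[0,0,0.0056],"turn":[0,0,0],"fingers":0.5},
  {"delta_pos":[0,0,0.0056],"turn":[0,0,0],"fingers":0.5},
])

```text
clock: 4.88
position: [0.53, -0.0167, 0.0628]
ee_rot: [0.85, 0.527, -0.0, 0.0]
ft_force: [-0.4, 0.3, 0.4]
grip_width: 0.677
grasp_force: 33.1
```

Just above or at the floor, so I'll release gently and then rise.

Scaled: -0.12 m / 0.8 = -0.15, -0.07 m / 0.8 = -0.0875.

Request:
move_arm([
  {"delta_pos":[0,0,0.0013],"turn":[0,0,0],"fingers":0.4},
  {"delta_pos":[0,0,0.0013],"turn":[0,0,0],"fingers":0.25},
  {"delta_pos":[0,0,0.0013],"turn":[0,0,0],"fingers":0.1},
  {"delta_pos":[0,0,0],"turn":[0,0,0],"fingers":0},
  {"delta_pos":[0,0,0],"turn":[0,0,0],"fingers":0},
  {"delta_pos":[0,0,-0.0375],"turn":[0,0,0],"fingers":0},
  {"delta_pos":[0,0,-0.0875],"turn":[0,0,0],"fingers":0},
  {"delta_pos":[0,0,-0.15],"turn":[0,0,0],"fingers":0},
])

```text
clock: 5.88
position: [0.5294, -0.0167, 0.1835]
ee_rot: [0.85, 0.527, -0.001, -0.0]
ft_force: [0.1, 0.1, 0.5]
grip_width: 0.996
grasp_force: 0.0
```

```bash
python3 - <<'E'
from h import *
calc([.4357,-.2918,.17],1.11)
c=camera("scene");np.savez("scene3.npz",**c)
W=cloud(c).reshape(-1,3);m=(np.hypot(W[:,0]-.53,W[:,1]+.018)<.05)&(W[:,2]>.058)&(W[:,2]<.075);q=W[m];print(len(q),circ(q),np.percentile(q[:,2],[50,90,99]))
cv2.imwrite("pics/p3.png",cv2.resize(c["color"][126:216,213:333,::-1],None,fx=6,fy=6,interpolation=cv2.INTER_CUBIC))
E
```

```text
psi 1.1109 pos [ 0.5294 -0.0167  0.1835] d [-0.2882  0.0381  0.0136] turn [-0.0015  0.0005  0.0009] j7 -0.61 clk 5.875
127 (np.float64(0.5278582875618715), np.float64(-0.01740264636303679), np.float64(0.027586286818165193)) [0.06439678 0.06779826 0.06964378]
```

View pics/p3.png

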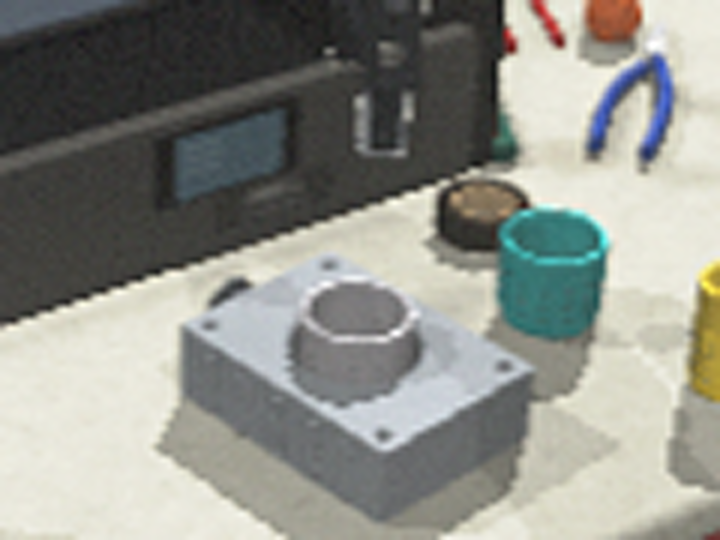

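The big cup stands centred in the well. Crop (359,310) is the rim centre, and the rim height of about 0.067 matches the expected value. Now the small cup.

Scaled: -0.288 m / 0.8 = -0.36, -0.18 m / 0.8 = -0.225.

Request:
move_arm([
  {"delta_pos":[-0.075,0.01,0],"turn":[0,0,0],"fingers":0},
  {"delta_pos":[-0.15,0.02,0],"turn":[0,0,0],"fingers":0},
  {"delta_pos":[-0.225,0.03,0],"turn":[0,0,0],"fingers":0},
  {"delta_pos":[-0.3,0.04,0],"turn":[0,0,0],"fingers":0},
  {"delta_pos":[-0.36,0.0475,0.0375],"turn":[0,0,0],"fingers":0},
  {"delta_pos":[-0.36,0.0475,0.0938],"turn":[0,0,0],"fingers":0},
  {"delta_pos":[-0.36,0.0475,0.0938],"turn":[0,0,0],"fingers":0},
  {"delta_pos":[-0.36,0.0475,0.0938],"turn":[0,0,0],"fingers":0},
])

```text
clock: 6.92
position: [0.4374, -0.2912, 0.1093]
ee_rot: [0.849, 0.528, 0.0, 0.001]
ft_force: [0.8, 0.4, 0.8]
grip_width: 1.0
grasp_force: 0.0
```

```bash
python3 - <<'E'
from h import *
calc([.4357,-.2918,.064],1.11)
S=dict(np.load("scene3.npz"))
p=(np.array([[359,310]])/6+[213,126]-.4);print("big rim ctr S",rayz(S,p,.067))
E
```

```text
psi 1.1122 pos [ 0.4374 -0.2912  0.1093] d [-0.0013 -0.0013  0.0453] turn [ 0.0015 -0.0001  0.0022] j7 -0.04 clk 6.925
big rim ctr S [[ 0.52964863 -0.01828402  0.067     ]]
```

Scaled: 0.045 m / 0.8 = 0.0563, -0.001 m / 0.8 = -0.0013.

Request:
move_arm([
  {"delta_pos":[-0.0013,-0.0013,0.0313],"turn":[0,0,0],"fingers":0},
  {"delta_pos":[-0.0013,-0.0013,0.0563],"turn":[0,0,0],"fingers":0},
  {"delta_pos":[-0.0013,-0.0013,0.0563],"turn":[0,0,0],"fingers":0.2},
  {"delta_pos":[-0.0013,-0.0013,0.0563],"turn":[0,0,0],"fingers":0.4},
  {"delta_pos":[-0.0013,-0.0013,0.0563],"turn":[0,0,0],"fingers":0.7},
  {"delta_pos":[-0.0013,-0.0013,0.0563],"turn":[0,0,0],"fingers":0.7},
  {"delta_pos":[-0.0013,-0.0013,0.0563],"turn":[0,0,0],"fingers":0.7},
])

```text
clock: 7.8
position: [0.4361, -0.2925, 0.0647]
ee_rot: [0.85, 0.527, 0.001, 0.001]
ft_force: [-0.1, 1.5, 6.3]
grip_width: 0.456
grasp_force: 29.6
```

Scaled: 0.287 m / 0.8 = 0.3588, -0.11 m / 0.8 = -0.1375.

Request:
move_arm([
  {"delta_pos":[0,0,-0.075],"turn":[0,0,0],"fingers":0.7},
  {"delta_pos":[0,0,-0.1375],"turn":[0,0,0],"fingers":0.7},
  {"delta_pos":[0.0688,-0.0088,-0.1375],"turn":[0,0,0],"fingers":0.7},
  {"delta_pos":[0.1375,-0.0188,-0.1375],"turn":[0,0,0],"fingers":0.7},
  {"delta_pos":[0.2063,-0.0275,-0.1375],"turn":[0,0,0],"fingers":0.7},
  {"delta_pos":[0.275,-0.0363,-0.1375],"turn":[0,0,0],"fingers":0.7},
  {"delta_pos":[0.3313,-0.0438,-0.1375],"turn":[0,0,0],"fingers":0.7},
  {"delta_pos":[0.3588,-0.0475,-0.125],"turn":[0,0,0],"fingers":0.7},
  {"delta_pos":[0.3588,-0.0475,-0.1],"turn":[0,0,0],"fingers":0.7},
  {"delta_pos":[0.3588,-0.0475,-0.1],"turn":[0,0,0],"fingers":0.7},
  {"delta_pos":[0.3588,-0.0475,-0.1],"turn":[0,0,0],"fingers":0.7},
])

```text
clock: 9.18
position: [0.5287, -0.0184, 0.1439]
ee_rot: [0.85, 0.527, 0.0, 0.0]
ft_force: [-0.7, 0.2, -0.7]
grip_width: 0.454
grasp_force: 31.2
```

```bash
python3 - <<'E'
from h import *
calc([.5296,-.0183,.0837],1.11);print(get_obs()["grip_width"])
c=camera("scene");np.savez("scene4.npz",**c);x,y,z=get_obs()["position"]
th=np.linspace(0,6.283,200)
def ring(x,y,r,z): 
    p=proj(c,np.c_[x+r*np.cos(th),y+r*np.sin(th),np.full(200,z)]);q=(p-[213,106]+.4)*6;return q.min(0).round(1),q.max(0).round(1)
print("big",ring(.5296,-.0183,.03,.067))
for dz in(.009,.03):print(dz,ring(x,y,.0205,z-.0647+dz))
print("foot",ring(x,y,.017,z-.0647))
cv2.imwrite("pics/p4.png",cv2.resize(c["color"][106:196,213:333,::-1],None,fx=6,fy=6,interpolation=cv2.INTER_CUBIC))
E
```

```text
psi 1.1102 pos [ 0.5287 -0.0184  0.1439] d [0.0005 0.0007 0.0602] turn [ 0.0012 -0.0002  0.0002] j7 -0.63 clk 9.175
0.4542917855703845
big (array([300.6, 398.1]), array([417.6, 463.2]))
0.009 (array([321.6, 374.2]), array([402.4, 418.1]))
0.03 (array([323. , 339.3]), array([404.6, 382.8]))
foot (array([327.9, 392.6]), array([394.6, 429.2]))
```

View pics/p4.png

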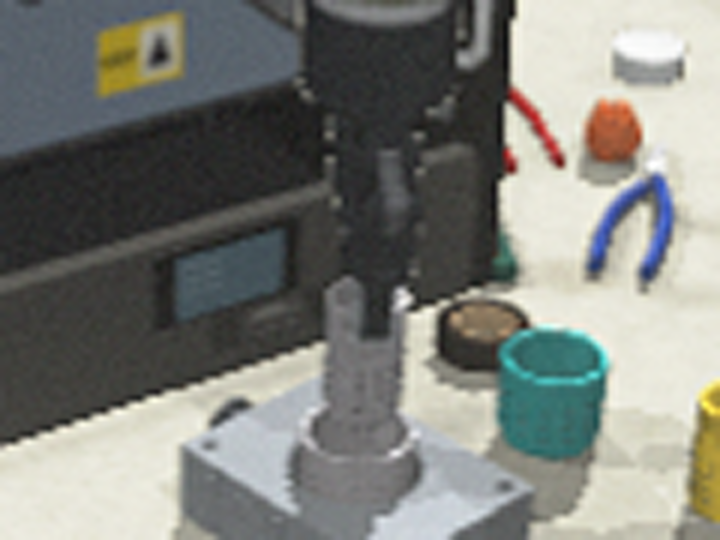

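The small cup hangs centred (crop x≈364) over the big cup's rim (centre 359), within about 1–2 mm. Lowering.

Scaled: 0.059 m / 0.8 = 0.0738, 0.056 m / 0.8 = 0.07.

Request:
move_arm([
  {"delta_pos":[0.0013,0,0.025],"turn":[0,0,0],"fingers":0.7},
  {"delta_pos":[0.0013,0,0.0438],"turn":[0,0,0],"fingers":0.7},
  {"delta_pos":[0.0013,0,0.06],"turn":[0,0,0],"fingers":0.7},
  {"delta_pos":[0.0013,0,0.07],"turn":[0,0,0],"fingers":0.7},
  {"delta_pos":[0.0013,0,0.0738],"turn":[0,0,0],"fingers":0.7},
  {"delta_pos":[0.0013,0,0.0738],"turn":[0,0,0],"fingers":0.7},
])

```text
clock: 9.98
position: [0.529, -0.017, 0.0841]
ee_rot: [0.85, 0.527, 0.0, 0.0]
ft_force: [-0.6, 0.5, -1.1]
grip_width: 0.455
grasp_force: 31.2
```

Scaled: -0.13 m / 0.8 = -0.1625, -0.08 m / 0.8 = -0.1.

Request:
move_arm([
  {"delta_pos":[0,0,0.0013],"turn":[0,0,0],"fingers":0.6},
  {"delta_pos":[0,0,0.0013],"turn":[0,0,0],"fingers":0.45},
  {"delta_pos":[0,0,0.0013],"turn":[0,0,0],"fingers":0.3},
  {"delta_pos":[0,0,0],"turn":[0,0,0],"fingers":0.15},
  {"delta_pos":[0,0,0],"turn":[0,0,0],"fingers":0.15},
  {"delta_pos":[0,0,-0.0375],"turn":[0,0,0],"fingers":0.15},
  {"delta_pos":[0,0,-0.1],"turn":[0,0,0],"fingers":0.15},
  {"delta_pos":[0,0,-0.1625],"turn":[0,0,0],"fingers":0.15},
])

```text
clock: 10.98
position: [0.5284, -0.0171, 0.2152]
ee_rot: [0.85, 0.527, -0.0, -0.0]
ft_force: [0.1, -0.2, -0.7]
grip_width: 0.852
grasp_force: 0.0
```

```bash
python3 - <<'E'
from h import *
calc([.519,.2535,.2],2.944)
c=camera("scene");np.savez("scene5.npz",**c)
W=cloud(c).reshape(-1,3)
for lo,hi in((.079,.095),(.06,.072)):
    m=(np.hypot(W[:,0]-.53,W[:,1]+.018)<.04)&(W[:,2]>lo)&(W[:,2]<hi);q=W[m];print(len(q),circ(q),np.percentile(q[:,2],[50,90,99]))
cv2.imwrite("pics/p5.png",cv2.resize(c["color"][126:216,213:333,::-1],None,fx=6,fy=6,interpolation=cv2.INTER_CUBIC))
E
```

```text
psi 1.111 pos [ 0.5284 -0.0171  0.2152] d [ 0.2383 -0.1285  0.0152] turn [-4.000e-04 -3.000e-04 -1.833e+00] j7 -0.59 clk 10.975
82 (np.float64(0.5269948465070969), np.float64(-0.01725469870919577), np.float64(0.01832865792059324)) [0.08543272 0.08770707 0.08925782]
111 (np.float64(0.5262468619272783), np.float64(-0.016222712590659272), np.float64(0.02430825168281521)) [0.06666475 0.07011529 0.07188081]
```

View pics/p5.png

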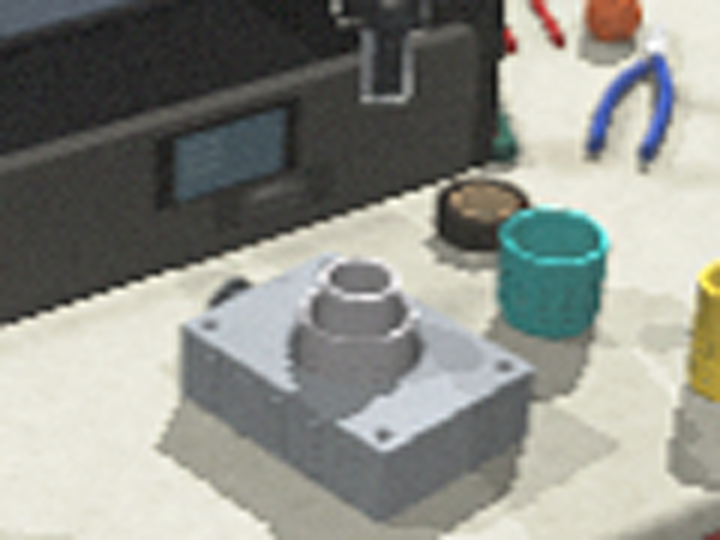

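The cups are nested, with the small rim at crop (360,278) and 0.087 high as expected. That used the last permitted picture, so the rest is done by numbers. Now going to the cover.

Scaled: 0.24 m / 0.8 = 0.3, 0.216 m / 0.8 = 0.27, -1.833 rad / 3.1416 = -0.5835.

Request:
move_arm([
  {"delta_pos":[0.03,-0.0163,0],"turn":[0,0,-0.0573],"fingers":0.2},
  {"delta_pos":[0.06,-0.0325,0],"turn":[0,0,-0.1146],"fingers":0.2},
  {"delta_pos":[0.09,-0.0488,0],"turn":[0,0,-0.1719],"fingers":0.2},
  {"delta_pos":[0.12,-0.0638,0],"turn":[0,0,-0.2292],"fingers":0.2},
  {"delta_pos":[0.15,-0.08,0],"turn":[0,0,-0.2865],"fingers":0.2},
  {"delta_pos":[0.18,-0.0963,0],"turn":[0,0,-0.3438],"fingers":0.2},
  {"delta_pos":[0.21,-0.1125,0],"turn":[0,0,-0.4011],"fingers":0.2},
  {"delta_pos":[0.24,-0.1288,0],"turn":[0,0,-0.4584],"fingers":0.2},
  {"delta_pos":[0.27,-0.145,0],"turn":[0,0,-0.5157],"fingers":0.2},
  {"delta_pos":[0.3,-0.16,0],"turn":[0,0,-0.573],"fingers":0.2},
  {"delta_pos":[0.3,-0.16,0.0625],"turn":[0,0,-0.5835],"fingers":0.2},
  {"delta_pos":[0.3,-0.16,0.0625],"turn":[0,0,-0.5835],"fingers":0.2},
])

```text
clock: 12.52
position: [0.5189, 0.2536, 0.1607]
ee_rot: [0.099, 0.995, -0.001, -0.003]
ft_force: [0.3, 0.5, 0.4]
grip_width: 0.798
grasp_force: 0.0
```

```bash
python3 - <<'E'
from h import *
# bar from depth: both cameras
for n in("scene0","top0"):
    c=dict(np.load(n+".npz"));W=cloud(c).reshape(-1,3)
    m=(np.hypot(W[:,0]-.52,W[:,1]-.2535)<.05)&(W[:,2]>.073)&(W[:,2]<.1);q=W[m][:,:2];cc,sz,an=cv2.minAreaRect((q*1000).astype(np.float32));print(n,len(q),cc,sz,an,q.mean(0))
calc([.5205,.255,.073],2.944)
E
```

```text
scene0 84 (519.2724609375, 255.17105102539062) (13.995287895202637, 58.71531295776367) 78.43893432617188 [0.51607417 0.25652824]
top0 69 (520.4120483398438, 252.78378295898438) (14.100994110107422, 59.24126052856445) 80.17508697509766 [0.51944312 0.25228008]
psi 2.9439 pos [0.5189 0.2536 0.1607] d [-0.0018  0.002   0.0877] turn [-0.0034 -0.005  -0.0001] j7 0.58 clk 12.525
```

Scaled: 0.085 m / 0.8 = 0.1063, 0.05 m / 0.8 = 0.0625.

Request:
move_arm([
  {"delta_pos":[-0.0013,0.0013,0.0625],"turn":[0,0,0],"fingers":0.3},
  {"delta_pos":[-0.0013,0.0013,0.0938],"turn":[0,0,0],"fingers":0.4},
  {"delta_pos":[-0.0013,0.0013,0.1063],"turn":[0,0,0],"fingers":0.4},
  {"delta_pos":[-0.0013,0.0013,0.1063],"turn":[0,0,0],"fingers":0.6},
  {"delta_pos":[-0.0013,0.0013,0.1063],"turn":[0,0,0],"fingers":0.8},
  {"delta_pos":[-0.0013,0.0013,0.1063],"turn":[0,0,0],"fingers":1.0},
  {"delta_pos":[-0.0013,0.0013,0.1063],"turn":[0,0,0],"fingers":1.0},
  {"delta_pos":[-0.0013,0.0013,0.1063],"turn":[0,0,0],"fingers":1.0},
], force=80)

```text
clock: 13.52
position: [0.5225, 0.2554, 0.0802]
ee_rot: [0.099, 0.995, -0.0, 0.001]
ft_force: [-1.1, -3.3, 6.9]
grip_width: 0.137
grasp_force: 81.7
```

Scaled: -0.12 m / 0.8 = -0.15, -0.11 m / 0.8 = -0.1375.

Request:
move_arm([
  {"delta_pos":[0,0,-0.025],"turn":[0,0,0],"fingers":1.0},
  {"delta_pos":[0,0,-0.0625],"turn":[0,0,0],"fingers":1.0},
  {"delta_pos":[0,0,-0.1],"turn":[0,0,0],"fingers":1.0},
  {"delta_pos":[0,0,-0.1375],"turn":[0,0,0],"fingers":1.0},
  {"delta_pos":[0,0,-0.15],"turn":[0,0,0],"fingers":1.0},
])

```text
clock: 14.15
position: [0.5221, 0.2563, 0.2013]
ee_rot: [0.099, 0.995, 0.001, 0.001]
ft_force: [0.1, 0.3, -5.9]
grip_width: 0.137
grasp_force: 80.2
```

Scaled: -0.267 m / 0.8 = -0.3338, -0.253 m / 0.8 = -0.3163, -0.373 rad / 3.1416 = -0.1187.

Request:
move_arm([
  {"delta_pos":[-0.0075,-0.0338,0],"turn":[0,0,-0.0127],"fingers":1.0},
  {"delta_pos":[-0.02,-0.0838,0],"turn":[0,0,-0.0318],"fingers":1.0},
  {"delta_pos":[-0.0325,-0.1338,0],"turn":[0,0,-0.0509],"fingers":1.0},
  {"delta_pos":[-0.045,-0.1838,0],"turn":[0,0,-0.07],"fingers":1.0},
  {"delta_pos":[-0.0563,-0.2338,0],"turn":[0,0,-0.0891],"fingers":1.0},
  {"delta_pos":[-0.0688,-0.2838,0],"turn":[0,0,-0.105],"fingers":1.0},
  {"delta_pos":[-0.0763,-0.3163,0],"turn":[0,0,-0.1146],"fingers":1.0},
  {"delta_pos":[-0.08,-0.3338,0],"turn":[0,0,-0.1187],"fingers":1.0},
  {"delta_pos":[-0.08,-0.3338,0],"turn":[0,0,-0.1187],"fingers":1.0},
  {"delta_pos":[-0.08,-0.3338,0],"turn":[0,0,-0.1187],"fingers":1.0},
])

```text
clock: 15.4
position: [0.5318, -0.0177, 0.1986]
ee_rot: [-0.088, 0.996, 0.0, -0.0]
ft_force: [-0.4, 0.7, -6.1]
grip_width: 0.138
grasp_force: 80.1
```

```bash
cat > m.py <<'E'
from h import *
np.set_printoptions(precision=4,suppress=True)
import sys
tag,off=sys.argv[1],float(sys.argv[2])  # off: cover origin below TCP
c=camera("scene");np.savez("scene_"+tag+".npz",**c);t=camera("top");np.savez("top_"+tag+".npz",**t)
o=get_obs();print(o["grip_width"],o["grasp_force"])
W=cloud(c).reshape(-1,3);p=o["position"];z0=p[2]-off
for lo,hi,nm in((z0-.006,z0+.012,"flange"),(z0+.05,z0+.06,"roof")):
    m=(np.hypot(W[:,0]-p[0],W[:,1]-p[1])<.11)&(W[:,2]>lo)&(W[:,2]<hi);q=W[m]
    A=np.c_[q[:,:2]-p[:2],np.ones(len(q))];s=np.linalg.lstsq(A,q[:,2],rcond=None)[0]
    r=cv2.minAreaRect((q[:,:2]*1000).astype(np.float32));print(nm,len(q),"slope",s[:2],"z",s[2],"exp",z0+(.006 if nm=="flange" else .056),"rect",r)
calc([.5325,-.0185,z0+off],3.317,o)
E
python3 m.py a .0802
```

```text
0.13424087648604344 80.14973759651184
flange 496 slope [ 0.0076 -0.0127] z 0.1250721689922798 exp 0.12459768887433326 rect ((529.4534301757812, -17.197479248046875), (155.01841735839844, 113.61486053466797), 10.622980117797852)
roof 358 slope [ 0.0201 -0.0197] z 0.17503895717842766 exp 0.17459768887433325 rect ((530.9121704101562, -15.437767028808594), (95.96083068847656, 84.24044799804688), 10.413919448852539)
psi -2.9649 pos [ 0.5319 -0.0176  0.1988] d [-0.0004 -0.001  -0.    ] turn [ 0.0002 -0.      0.0013] j7 1.52 clk 15.5
```

```bash
cat > f.py <<'E'
from h import *
from scipy.optimize import minimize
np.set_printoptions(precision=4,suppress=True)
def mask(c,x,y,zf,lo=.007,hi=.007,r=.1):
    W=cloud(c);return ((np.hypot(W[...,0]-x,W[...,1]-y)<r)&(W[...,2]>zf-lo)&(W[...,2]<zf+hi)).astype(np.uint8)
def fit(c,x,y,a,zf,lo,hi):
    m=mask(c,x,y,zf,lo,hi);m=cv2.morphologyEx(m,cv2.MORPH_OPEN,np.ones((2,2),np.uint8))
    k=max(cv2.findContours(m,cv2.RETR_EXTERNAL,cv2.CHAIN_APPROX_NONE)[0],key=cv2.contourArea)
    M=np.zeros_like(m);cv2.fillConvexPoly(M,cv2.convexHull(k),1)
    v,u=np.nonzero(M);F=8;big=cv2.resize(M,None,fx=F,fy=F,interpolation=cv2.INTER_NEAREST)
    u0,u1,v0,v1=u.min()-12,u.max()+12,v.min()-12,v.max()+12;big=big[v0*F:v1*F,u0*F:u1*F]
    C=np.array([[75,55],[75,-55],[-75,-55],[-75,55]])/1e3
    def cost(p):
        R=np.array([[np.cos(p[2]),-np.sin(p[2])],[np.sin(p[2]),np.cos(p[2])]])
        q=proj(c,np.c_[C@R.T+p[:2]*.01,np.full(4,zf)]);q=((q+.5-[u0,v0])*F-.5)
        I=np.zeros_like(big);cv2.fillConvexPoly(I,np.round(q*16).astype(np.int32),1,shift=4);return float((I!=big).sum())/F**2
    s=minimize(cost,[x*100,y*100,a],method="Nelder-Mead",options=dict(initial_simplex=np.array([[x*100,y*100,a]]+[[x*100+.5,y*100,a],[x*100,y*100+.5,a],[x*100,y*100,a+.06]]),xatol=1e-3,fatol=.05))
    return s.x*[.01,.01,1],s.fun,int(M.sum())
E
python3 - <<'E'
from f import *
S=dict(np.load("scene0.npz"));T=dict(np.load("top0.npz"));A=dict(np.load("scene_a.npz"));B=dict(np.load("top_a.npz"))
print("housing S",fit(S,.53,-.018,.175,.045,.006,.006));print("housing T",fit(T,.529,-.02,.175,.045,.012,.012))
print("cover bench S",fit(S,.52,.2557,-.19,.006,.004,.006),"T",fit(T,.52,.252,-.19,.006,.005,.008))
print("cover held S",fit(A,.53,-.018,.175,.1246,.008,.008))
E
```

```text
housing S (array([ 0.5185, -0.0132,  0.1879]), np.float64(109.9375), 1111)
housing T (array([ 0.5265, -0.0231,  0.1755]), np.float64(152.34375), 1404)
cover bench S (array([ 0.5092,  0.2575, -0.1868]), np.float64(288.8125), 1146) T (array([ 0.5126,  0.2494, -0.133 ]), np.float64(438.015625), 387)
cover held S (array([ 0.5172, -0.0112,  0.2034]), np.float64(203.015625), 871)
```

Scaled: 0.059 m / 0.8 = 0.0738, 0.055 m / 0.8 = 0.0688.

Request:
move_arm([
  {"delta_pos":[0,0,0.0188],"turn":[0,0,0],"fingers":1.0},
  {"delta_pos":[0,0,0.0375],"turn":[0,0,0],"fingers":1.0},
  {"delta_pos":[0,0,0.0563],"turn":[0,0,0],"fingers":1.0},
  {"delta_pos":[0,0,0.0688],"turn":[0,0,0],"fingers":1.0},
  {"delta_pos":[0,0,0.0738],"turn":[0,0,0],"fingers":1.0},
  {"delta_pos":[0,0,0.0738],"turn":[0,0,0],"fingers":1.0},
  {"delta_pos":[0,0,0.0738],"turn":[0,0,0],"fingers":1.0},
])

```text
clock: 16.38
position: [0.5324, -0.0188, 0.1403]
ee_rot: [-0.087, 0.996, -0.0, 0.0]
ft_force: [0.0, 0.3, -5.6]
grip_width: 0.138
grasp_force: 80.0
```

```bash
cat > g.py <<'E'
from h import *
np.set_printoptions(precision=4,suppress=True)
def hole(c,uv,r=4):
    g=cv2.cvtColor(c["color"],cv2.COLOR_RGB2GRAY);b=cv2.morphologyEx(g,cv2.MORPH_BLACKHAT,cv2.getStructuringElement(cv2.MORPH_ELLIPSE,(5,5))).astype(float)
    out=[]
    for u,v in uv:
        a,d=int(round(u)),int(round(v));yy,xx=np.mgrid[d-r:d+r+1,a-r:a+r+1];p=b[d-r:d+r+1,a-r:a+r+1]*(np.hypot(xx-u,yy-v)<r+.3)
        j=np.unravel_index(p.argmax(),p.shape);cy,cx=yy[j],xx[j];q=b[cy-2:cy+3,cx-2:cx+3];y2,x2=np.mgrid[cy-2:cy+3,cx-2:cx+3]
        w=np.where(q>.3*q.max(),q,0);out.append(((w*x2).sum()/w.sum(),(w*y2).sum()/w.sum(),q.max()))
    return np.array(out)
def go(c,x,y,a,z,nm):
    R=np.array([[np.cos(a),-np.sin(a)],[np.sin(a),np.cos(a)]]);G=H@R.T+[x,y]
    p=proj(c,np.c_[G,np.full(4,z)]);q=hole(c,p);P=rayz(c,q[:,:2],z)[:,:2]
    print(nm,"strength",q[:,2],"px diff",(q[:,:2]-p).ravel().round(1),"mm vs guess",((P-G)*1e3).ravel().round(1));return P
E
python3 m.py b .0802; python3 - <<'E'
from g import *
S=dict(np.load("scene0.npz"));T=dict(np.load("top0.npz"));A=dict(np.load("scene_b.npz"));B=dict(np.load("top_b.npz"))
go(S,.5305,-.0182,.175,.045,"housing S");go(T,.5289,-.0205,.175,.045,"housing T")
go(S,.5205,.2557,-.1976,.006,"cover bench S");go(T,.5201,.2519,-.1976,.006,"cover bench T")
z=get_obs()["position"][2]-.0802+.006
go(A,.5305,-.0182,.175,z,"held S");go(B,.5289,-.0205,.175,z,"held T")
E
```

```text
0.13516074595127306 80.05016684532166
flange 466 slope [ 0.0052 -0.0094] z 0.06642657803463793 exp 0.06606146390953632 rect ((529.3927001953125, -18.437049865722656), (153.00262451171875, 112.0855941772461), 10.238545417785645)
roof 366 slope [ 0.0212 -0.0207] z 0.1164541375471055 exp 0.11606146390953631 rect ((528.6016845703125, -18.44864273071289), (93.6121826171875, 87.18575286865234), 9.12802791595459)
psi -2.9665 pos [ 0.5323 -0.0188  0.1403] d [-0.0002  0.0003  0.    ] turn [-0.0004  0.0008 -0.0003] j7 1.47 clk 16.475
housing S strength [129.  85.  87. 105.] px diff [ 1.5 -4.5 -0.2  0.1 -0.3  0.1 -0.2  0.2] mm vs guess [ 19.1 -17.5  -0.    0.9   0.1   1.   -0.5   1.2]
housing T strength [ 98. 101. 107.  79.] px diff [-0.  -0.1 -0.2  0.  -0.1  0.  -0.1 -0. ] mm vs guess [ 0.2  0.1 -0.1  0.8 -0.1  0.4  0.1  0.4]
cover bench S strength [122.   7. 122.  58.] px diff [ 0.2 -0.  -1.1 -3.2  0.2 -0.2 -0.2  0.1] mm vs guess [-0.1 -0.5 15.7 -4.2  0.4 -0.8 -0.1  0.8]
cover bench T strength [ 92. 101.  94.  79.] px diff [ 0.1  0.1 -0.2  0.1  0.4  0.2 -0.3  0.1] mm vs guess [-0.4 -0.4 -0.4  0.6 -0.5 -1.7 -0.5  1. ]
held S strength [102.  73. 106.  35.] px diff [ 0.1 -0.1 -3.9  0.4  0.2 -0.3  0.3  0.3] mm vs guess [ 0.4 -0.8  4.4 12.1  0.8 -1.6 -1.6  0.1]
held T strength [168.  30.   1. 112.] px diff [ 4.2  2.2 -0.8  3.1  3.2 -3.7  0.2 -0.3] mm vs guess [ -7.5 -15.2 -11.4   2.5  13.7 -11.    0.9  -0.8]
```

The cover's holes sit about 1.5–2 mm toward −y of the housing holes. Trimming that, then verifying.

Scaled: 0.0015 m / 0.8 = 0.0019.

Request:
move_arm([
  {"delta_pos":[0,0.0019,0],"turn":[0,0,0],"fingers":1.0},
  {"delta_pos":[0,0.0019,0],"turn":[0,0,0],"fingers":1.0},
  {"delta_pos":[0,0.0019,0],"turn":[0,0,0],"fingers":1.0},
  {"delta_pos":[0,0.0019,0],"turn":[0,0,0],"fingers":1.0},
])

```text
clock: 16.98
position: [0.5318, -0.0174, 0.1398]
ee_rot: [-0.087, 0.996, -0.0, 0.0]
ft_force: [-0.3, 0.5, -5.4]
grip_width: 0.135
grasp_force: 80.1
```

```bash
python3 m.py c .0802; python3 - <<'E'
from g import *
A=dict(np.load("scene_c.npz"));B=dict(np.load("top_c.npz"));o=get_obs()
z=o["position"][2]-.0802+.006
go(A,.5305,-.0172,.175,z,"held S");go(B,.5289,-.0201,.175,z,"held T")
print(o["ft_force"],o["joint_velocities"].round(4))
E
```

```text
0.1363851327885942 80.12552618980408
flange 469 slope [ 0.0088 -0.0128] z 0.06619082140074517 exp 0.06558377092400208 rect ((528.46728515625, -17.494140625), (150.17303466796875, 111.63258361816406), 9.186430931091309)
roof 370 slope [ 0.0218 -0.0202] z 0.11607557956407914 exp 0.11558377092400207 rect ((529.6072387695312, -16.888572692871094), (95.32437133789062, 86.60765838623047), 11.915729522705078)
psi -2.9664 pos [ 0.5318 -0.0174  0.1398] d [-0.0005 -0.0012  0.    ] turn [-0.0001 -0.     -0.0002] j7 1.47 clk 17.075
held S strength [104.  28. 111.  63.] px diff [ 0.1 -0.1 -1.9 -2.6  0.1 -0.2  0.4  0.3] mm vs guess [ 0.2 -0.6 16.6 -3.7  0.6 -1.  -1.8 -0.3]
held T strength [171.  31.   2. 108.] px diff [ 2.8  0.3  3.4  2.  -2.  -3.5  0.1  0. ] mm vs guess [ -0.6 -10.2  -6.9 -12.6  12.2   7.3   0.   -0.2]
[-0.1417  0.2077 -5.0342] [-0.0006 -0.0005  0.0006  0.      0.0001  0.0005 -0.0003]
```

```bash
python3 -c "
from workcell import *
print(hand_in())"
```

```text
the job is handed in; nothing more can be done
None
```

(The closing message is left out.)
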